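Drive out a stuck clevis pin and take out the link

TASK

The forged link is held in the clevis fixture by a stuck pin. Take the drift punch from its stand and push the pin through from the upper mouth of the bore until it is clear of the link, but do not drive it out altogether: it must stay held in the lower cheek. Put the drift back upright in any free hole of the stand, and lay the freed link flat in the shallow tray, leaving the centre punch, spare link, hammer and abrasive disc where they are.

Things in the scene. Friction and masses are not known exactly. Their poses are not given: they have to be found in the camera images.
- clevis: Grey clevis fixture fixed to the bench, base plate 120 x 110 x 12 mm. Origin on the bench under the bore mouth; z up; x horizontal, roughly away from the robot; y across. Two inclined parallel cheeks joined by side walls (block 58 mm wide); a 15.5 mm round bore runs square through both, from the mouth toward +x and down at 35 degrees from vertical: direction (0.574, 0, -0.819) here.
- bore_mouth (a point): Centre of the bore's upper mouth, on the upper cheek's outer face, 95 mm above the bench. Measured along the bore from here: upper cheek 0 to 10 mm, slot 10 to 27 mm, lower cheek 27 to 37 mm. The slot, 38 mm wide in y, is open only at its up-slope end, toward (0.819, 0, 0.574) of the clevis frame; the block ends 18 mm up-slope of the axis, but a 10 mm wide rib under the shank runs on to 66 mm.
- bore_exit (a point): Centre of the bore's lower end, on the outer face of the lower cheek, 37 mm along the bore from the mouth.
- pin (a joint): How far the stuck plain steel pin (14 mm diameter, 38 mm long) has been pushed down the bore, in m: at 0 its head is 3 mm below the mouth; it starts between 0 and 0.004. It is stiff (about 9 N to move, plus about 1 N at 20 mm/s) and stays where it is left. Its head is clear of link and slot at 0.024 and would leave the lower cheek at 0.034; travel ends at 0.045.
- pin_head (a point): Centre of the pin's upper end face, the one the drift pushes on.
- pin_tail (a point): Centre of the pin's lower end face; it stands out of the lower cheek by 4 mm plus the joint value.
- drift: Drift punch, round, steel, 120 mm, 0.14 kg: tip 8 mm diameter and 60 mm long, then a square shoulder and a grip body 18 mm diameter and 60 mm long with a flat top. Origin at the tip's end face; z from tip to top. It stands tip down in an end hole of the stand, resting on its shoulder, 60 mm of grip showing: the shorter of the two tools there, without a wider head.
- drift_tip (a point): Centre of the end face of the drift's tip.
- stand: Fixed wooden punch stand, left or right of the fixture, 50 (x) x 140 (y) x 75 mm high; origin on the bench under its centre. Three upright through holes of 12.5 mm in a row along its y, at -45, 0 and +45 mm; the middle one is empty. Seated in a hole, the drift's origin is 15 mm above the bench.
- centre_punch: The other tool in the stand, to be left alone: 18 mm grip body, but 82 mm tall with a wider 30 mm round head on top (top 169 mm above the bench); its point is too short for this job. Origin at its point.
- link: Forged steel link, 126 mm, 0.22 kg: big eye 34 mm diameter (hole 16), small eye 28 mm, both 13.5 mm thick, shank 16 mm wide and 11 thick (bare from x = 20 to 80 mm). Origin at the big eye's centre, half thickness; x to the small eye (95 mm); z across the thickness. At first the big eye is in the slot, on the lower cheek (origin 20 mm down the bore), pin through it, x pointing up-slope.
- tray: Shallow grey plastic tray, fixed, empty, on the other side of the fixture from the stand, 230 (x) x 170 (y) x 35 mm high, walls and floor 5 mm. Origin on the bench under its centre.
- spare_link: A second link of the same shape lying flat on the bench right of the fixture, to be left alone. Origin at its big eye's centre.
- hammer: Wooden-handled hammer, 260 mm long, lying on the bench beyond the fixture, to be left alone. Origin under its middle.
- wheel: Grey abrasive disc, 70 mm diameter, 16 mm thick, lying on the bench left of the fixture, beyond it, to be left alone. Origin under its centre.
There are look-alikes about, which are no part of the job. Leave any blue look-alike of the link alone.

How it is judged:
On the way, in this order (a step that is already met when the one before it is completed fails the run):
1. the pin is driven clear of the link by the drift, whose tip is in the bore at the pin's head (value of joint pin above 0.023 m and distance between drift_tip and pin_head below 0.01 m), for 0.1 s.
2. the link is drawn out of the clevis (distance between link and bore_mouth above 0.09 m), for 0.1 s.
At the end, for the whole second after the job is handed in: The pin stands pushed 23 to 34 mm (clear of the link, still held in the lower cheek); the drift stands upright (within 0.15 rad) and fully down in a hole of the stand (its tip 10 to 20 mm above the bench); the link lies flat (within 0.15 rad, either face up) at rest on the tray's floor (value of joint pin between 0.023 and 0.034 m and z of drift in the frame of stand between 0.01 and 0.02 m and angle between drift's own z axis and vertical below 0.15 rad and horizontal distance between drift and stand below 0.06 m and x of link in the frame of tray between -0.11 and 0.11 m and y of link in the frame of tray between -0.08 and 0.08 m and z of link in the frame of tray below 0.02 m and (angle between link's own z axis and vertical below 0.15 rad or angle between link's own z axis and vertical above 2.99 rad) and linear speed of each of link, drift below 0.02 m/s); the robot touches nothing.
It fails at once if the pin is driven right out of the lower cheek (past 34 mm) (value of joint pin above 0.034 m).
It fails at once if the centre punch is disturbed (moved over 20 mm) (distance of centre_punch from where it was at the start of the episode above 0.02 m).
It fails at once if the spare link is disturbed (moved over 30 mm) (distance of spare_link from where it was at the start of the episode above 0.03 m).
It fails at once if the hammer is disturbed (moved over 30 mm) (distance of hammer from where it was at the start of the episode above 0.03 m).
It fails at once if the wheel is disturbed (moved over 30 mm) (distance of wheel from where it was at the start of the episode above 0.03 m).
It also fails if it takes over 66 s, if anything falls off the work surface, if the arm or the gripper's body presses on something with over 40 N, if the wrist force passes 120 N, or if a joint passes its speed limit or range.

ROBOT

A 6-joint arm with a two-finger parallel gripper is mounted at the origin on the work surface. World frame = base frame: x ahead of the robot, y to its left, z up, the work surface at z = 0. Lengths are in m, angles in rad, forces in N, time in s.
With the tool pointing down it reaches from about 0.275 to 0.875 m from the base axis. Payload 12.5 kg.
Tool frame: the origin (TCP) lies midway between the tips of the shut fingers; the grasp point (between the pads) lies 19 mm behind it (r.hold_point_z is the distance from the TCP to the grasp point, in m); z points along the fingers, y is the line along which they close (so a half turn about z gives the same grasp; the last joint's range is limited). The gripper opens to 85 mm and grips with 20 to 120 N. Pads are 22 mm wide; open, the fingers measure 114 mm over their backs; the gripper's body (76 mm by 85 mm) begins 54 mm behind the grasp point. The pads swing forward as they close: fully open they stand 13 mm farther back than shut.
Start: joints at [-1.257, 0.351, 1.652, -0, 1.139, -0.085], TCP at [0.214, -0.507, 0.231] pointing down, gripper open.
Joint ranges: [-2.75, 2.75], [-0.79, 2.1], [0.01, 2.65], [-1.57, 4.71], [0.07, 3.14], [-2.87, 2.87]. Speed limits (rad/s): [2.22, 2.22, 2.79, 3.14, 3.14, 3.14].

INTERFACE

Orientations are given as a unit quaternion [w, x, y, z].
In Python, from station import get_obs, optics, order, r gives the robot as it stands. The module is installed in compiled form; this text tells all that it offers.
- The arm moves only by the tool carry_out, never from a script. Its argument "targets" is a list of rows, each a list of 5 numbers: the shift along the world's x, y, z in mm, then the turn about the world's z in degrees, then the closure, from 0 (fully open) to 1 (shut). In form: [[x, y, z, turn, hand], ...]. A call has 1 to 12 rows; each row is the pose to reach, as a shift and turn from the pose commanded when the call began; what a row does not reach only later rows make up. A row lasts 1/12 s, in which the tool goes at most 41.7 mm and 7.16 degrees, less where a joint would pass 70% of its speed; a pose out of reach is approached as far as the arm can. A call with a gripper value outside its range is refused whole. The fingers move at their own pace and stop on an object; "grip_force" is the grip in N (left out, the last holds). Time passes only in rows, so rows that repeat a pose let the fingers close. It gives the time, the measured TCP pose, the force, the opening and the grip force at its end, in the units of the state.
- get_obs(): the state, without advancing time (a new reading comes with each control period).
- optics.grab_frame(name): name is "scene" or "top"; returns the picture (480x640x3 uint8, red, green, blue); there is no depth.
- optics.camera_params(name): a dict with "fx", "fy", "cx", "cy" (pixels), "k1" (the pictures are not rectified: a ray, as slopes to the right and down, at radius r is drawn at 1 + k1 r^2 times it, then the intrinsics apply), "rvec" (rotation vector, rad) and "tvec" (3), from world to camera coordinates, as OpenCV has them. Camera axes: x right, y down, z forward; pixel columns grow to the right and rows downward; lengths in m; the calibration is good to about 2 mm. A picture is of the moment at which its call begins. camera_params takes no time and is no camera call.
- order.finish_job(): hands the job in; it is judged then, once.
The state is a dict: "time_s": time; "q": joint angles; "joint_vel": joint speeds; "effort": joint torques, N m; "position": TCP position; "tool_rot": TCP orientation; "contact_force": force on the tool from outside, world axes, zero at the start; "ft_torque": the same for the moment, N m; "finger_gap": finger opening in m; "grasp_force": force on a finger pad.
Only numpy, scipy, OpenCV 4.12 (cv2) and the standard library are available. Lean on these libraries where they do the work, as an engineer would, in place of code of your own. Each camera call takes 0.05 s, during which the arm holds its last target. There are 200 camera calls.

## Working session

There is one attempt and no reset: what is moved stays moved. The work goes in short steps, Python scripts to look and compute and a tool call to move; the robot and the scene stay as the last step left them, time stands still between calls to the robot, and variables do not carry over. Pictures are saved under pics/ and viewed, at most 10 in all, crops included, and the job is handed in when it is done.

Besides the shell and the picture viewer there is one more tool, called after "Emit:" as name(argument=value, ...), one argument or row to a line, values as JSON. carry_out: Moves the arm, as the interface text tells. Its arguments: {"type":"object","properties":{"targets":{"type":"array"},"grip_force":{"type":"number"}},"required":["targets"]}

```bash
mkdir -p pics; cat > h.py <<'E'
import numpy as np, cv2
from station import get_obs, optics, order, r
def cam(n):
    p=optics.camera_params(n); K=np.array([[p['fx'],0,p['cx']],[0,p['fy'],p['cy']],[0,0,1.]])
    return K,np.array([p['k1'],0,0,0,0.]),np.array(p['rvec'],float),np.array(p['tvec'],float)
def proj(n,X):
    K,d,rv,t=cam(n); return cv2.projectPoints(np.array(X,float).reshape(-1,1,3),rv,t,K,d)[0].reshape(-1,2)
def back(n,uv,z):
    K,d,rv,t=cam(n); R=cv2.Rodrigues(rv)[0]; c=-R.T@t
    u=cv2.undistortPoints(np.array(uv,float).reshape(-1,1,2),K,d).reshape(-1,2)
    D=np.c_[u,np.ones(len(u))]@R; return c+D*((z-c[2])/D[:,2])[:,None]
def snap(n,f,box=None,s=1):
    im=optics.grab_frame(n)[:,:,::-1].copy(); cv2.imwrite('pics/raw_'+f,im)
    if box: x0,y0,x1,y1=box; im=cv2.resize(im[y0:y1,x0:x1],None,fx=s,fy=s,interpolation=cv2.INTER_CUBIC)
    cv2.imwrite('pics/'+f,im)
E
python3 - <<'E'
from h import *
snap('scene','s0.png');snap('top','t0.png')
o=get_obs(); print(o)
print(r.hold_point_z)
for n in('scene','top'):
    K,d,rv,t=cam(n); print(n,K[0,0],d[0],-cv2.Rodrigues(rv)[0].T@t)
E
```

```text
{'time_s': 0.1, 'q': array([-1.25660486e+00,  3.51161687e-01,  1.65234856e+00, -2.94595756e-05,
        1.13911637e+00, -8.46090014e-02]), 'joint_vel': array([ 0.00177423, -0.00119178, -0.00070546,  0.00090355,  0.00059252,
        0.00015011]), 'effort': array([ 1.45628228e-04, -5.06834793e+01, -2.91875732e+01, -6.47147181e-05,
        2.67489362e-03, -1.06578273e-05]), 'position': array([ 0.2134926 , -0.50655136,  0.23082797]), 'tool_rot': array([-5.12048114e-04,  9.80184203e-01,  1.98087506e-01, -7.25021387e-05]), 'contact_force': array([-0.71978322, -0.15139149,  0.66192724]), 'ft_torque': array([-0.02250819, -0.05970409,  0.04116566]), 'grasp_force': 0.0, 'finger_gap': 0.0855181774933129}
0.0187
scene 521.5270929111506 -0.04565995150382918 [ 1.18130201 -0.58256534  0.98431727]
top 434.2616058890896 -0.03134857643693399 [ 0.46204486 -0.01246785  1.03957759]
```

View pics/s0.png

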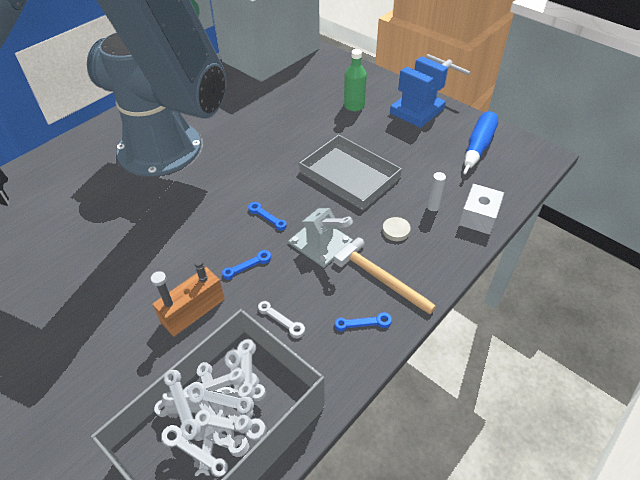

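View pics/t0.png

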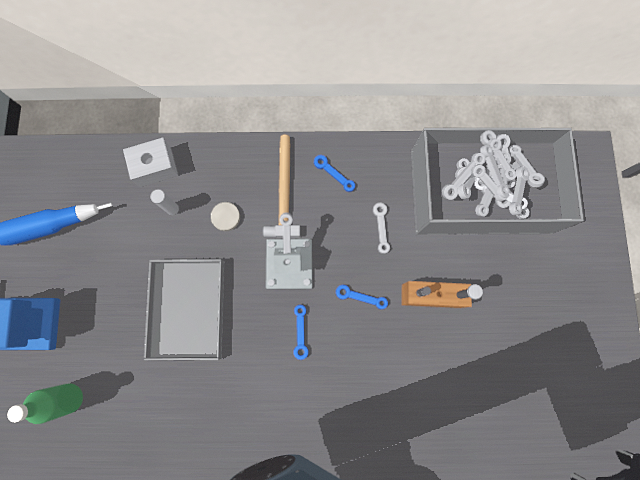

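```bash
python3 - <<'E'
import cv2,numpy as np
t=cv2.imread('pics/raw_t0.png');s=cv2.imread('pics/raw_s0.png')
c=lambda im,x,y,w,h:cv2.resize(im[y:y+h,x:x+w],(400,300),interpolation=cv2.INTER_CUBIC)
a=np.vstack([np.hstack([c(t,395,265,100,75),c(t,240,205,120,90)]),np.hstack([c(s,140,250,100,75),c(s,270,190,100,75)])])
cv2.imwrite('pics/c0.png',a)
E
```

```text
(no output)
```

View pics/c0.png

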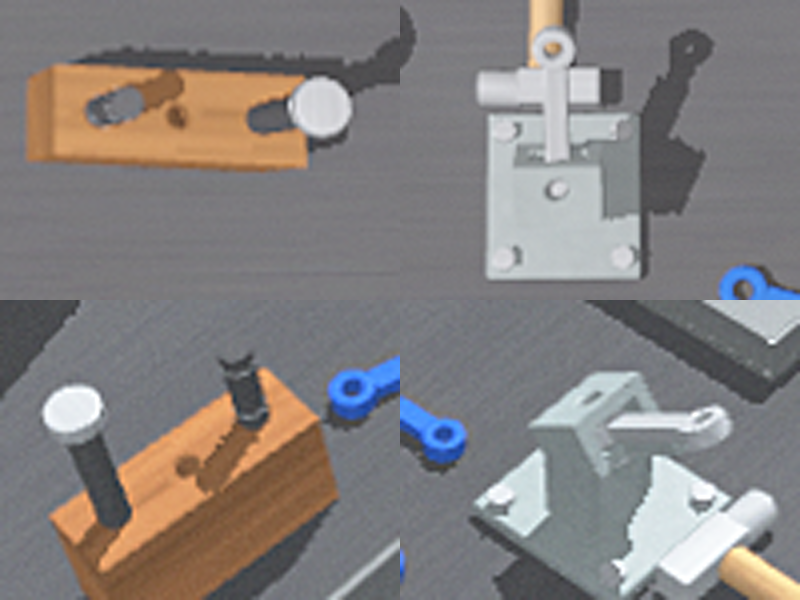

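```bash
python3 - <<'E'
from h import *
np.set_printoptions(precision=4,suppress=True)
T=lambda a:[(395+x/4,265+y/4) for x,y in a]
C=lambda a:[(240+(x-400)/3.3333,205+y/3.3333) for x,y in a]
S=lambda a:[(140+x/4,250+(y-300)/4) for x,y in a]
S2=lambda a:[(270+(x-400)/4,190+(y-300)/4) for x,y in a]
print('stand corners',back('top',T([(52,65),(307,75),(307,168),(50,160)]),.075))
print('midhole',back('top',T([(178,117)]),.075),back('scene',S([(188,466)]),.075))
print('drift base',back('top',T([(97,109)]),.075),back('scene',S([(255,418)]),.075))
print('drift top',back('top',T([(130,100)]),.135),back('scene',S([(240,360)]),.135))
print('mouth',back('top',C([(556,188)]),.095),back('scene',S2([(595,395)]),.095))
print('plate',back('top',C([(487,113),(640,113),(640,277),(487,277)]),.012))
print('small eye z~.13',back('top',C([(554,46)]),.133),back('scene',S2([(708,417)]),.133))
print('tray rim',back('top',[(147,260),(225,259),(219,358),(145,360)],.035))
E
```

```text
stand corners [[ 0.5564 -0.2292  0.075 ]
 [ 0.5494 -0.3718  0.075 ]
 [ 0.4979 -0.368   0.075 ]
 [ 0.5039 -0.2256  0.075 ]]
midhole [[ 0.5268 -0.298   0.075 ]] [[ 0.5286 -0.2962  0.075 ]]
drift base [[ 0.5317 -0.2531  0.075 ]] [[ 0.5307 -0.2516  0.075 ]]
drift top [[ 0.5319 -0.2556  0.135 ]] [[ 0.5385 -0.2543  0.135 ]]
mouth [[0.6004 0.0397 0.095 ]] [[0.5989 0.0474 0.095 ]]
plate [[ 0.6679  0.0943  0.012 ]
 [ 0.6669 -0.0164  0.012 ]
 [ 0.5484 -0.0154  0.012 ]
 [ 0.5493  0.0931  0.012 ]]
small eye z~.13 [[0.6873 0.0391 0.133 ]] [[0.6828 0.0497 0.133 ]]
tray rim [[0.6151 0.3715 0.035 ]
 [0.6161 0.1878 0.035 ]
 [0.3908 0.1954 0.035 ]
 [0.387  0.3629 0.035 ]]
```

Emit:
carry_out(
  targets=[
    [32,25,0,-3,0],
    [64,51,0,-6,0],
    [96,76,0,-9,0],
    [128,102,0,-12,0],
    [160,127,0,-15,0],
    [192,152,0,-18,0],
    [224,178,0,-21,0],
    [256,203,0,-22.8,0],
    [288,229,0,-22.8,0],
    [316.5,254,0,-22.8,0],
    [316.5,254,0,-22.8,0],
    [316.5,254,0,-22.8,0],
  ],
  grip_force=40,
)

```text
time_s: 1.1
position: [0.5309, -0.2514, 0.2307]
tool_rot: [-0.0, 1.0, 0.002, -0.0]
contact_force: [-0.5, 0.6, -0.3]
finger_gap: 0.0858
grasp_force: 0.0
```

Emit:
carry_out(
  targets=[
    [0,-1,-30,0,0],
    [0,-1,-60,0,0],
    [0,-1,-90,0,0],
    [0,-1,-115,0,0],
    [0,-1,-130,0,0],
    [0,-1,-137,0,0],
    [0,-1,-137,0,0.4],
    [0,-1,-137,0,1],
    [0,-1,-137,0,1],
    [0,-1,-137,0,1],
    [0,-1,-137,0,1],
    [0,-1,-137,0,1],
  ],
  grip_force=40,
)

```text
time_s: 2.1
position: [0.5304, -0.2539, 0.0952]
tool_rot: [0.0, 1.0, 0.0, 0.001]
contact_force: [-1.3, 1.2, 4.8]
finger_gap: 0.0167
grasp_force: 38.8
```

Emit:
carry_out(
  targets=[
    [0,0,20,0,1],
    [0,0,50,0,1],
    [0,0,85,0,1],
    [0,0,115,0,1],
    [7,30,130,0,1],
    [15,64,130,0,1],
    [24,102,130,0,1],
    [33,140,130,0,1],
    [42,178,130,0,1],
    [51,216,130,0,1],
    [60,252,130,0,1],
    [66,280,130,0,1],
  ],
)

```text
time_s: 3.1
position: [0.5963, 0.029, 0.2244]
tool_rot: [-0.0, 1.0, 0.001, 0.0]
contact_force: [0.4, -0.6, -1.5]
finger_gap: 0.0172
grasp_force: 39.4
```

Emit:
carry_out(
  targets=[
    [3,10,0,0,1],
    [4,14,0,0,1],
    [4,14,-15,0,1],
    [4,14,-25,0,1],
    [4,14,-30,0,1],
    [4,14,-30,0,1],
  ],
)

```text
time_s: 3.6
position: [0.5993, 0.0392, 0.1929]
tool_rot: [0.0, 1.0, -0.0, -0.001]
contact_force: [-0.8, 0.5, -1.6]
finger_gap: 0.0171
grasp_force: 39.4
```

```bash
python3 - <<'E'
from h import *
snap('scene','s1.png');snap('top','t1.png')
t=cv2.imread('pics/raw_t1.png');s=cv2.imread('pics/raw_s1.png')
c=lambda im,x,y,w,h:cv2.resize(im[y:y+h,x:x+w],(400,600),interpolation=cv2.INTER_CUBIC)
cv2.imwrite('pics/c1.png',np.hstack([c(t,260,210,60,90),c(s,280,150,80,120)]))
o=get_obs();print(o['position'],o['tool_rot'],o['contact_force'],o['finger_gap'])
E
```

```text
[0.60010614 0.03946454 0.19444499] [ 2.20302239e-05  9.99999996e-01 -2.66300369e-05 -7.90579321e-05] [ 0.5038956  -0.66070063 -1.82078254] 0.01689520199071076
```

View pics/c1.png

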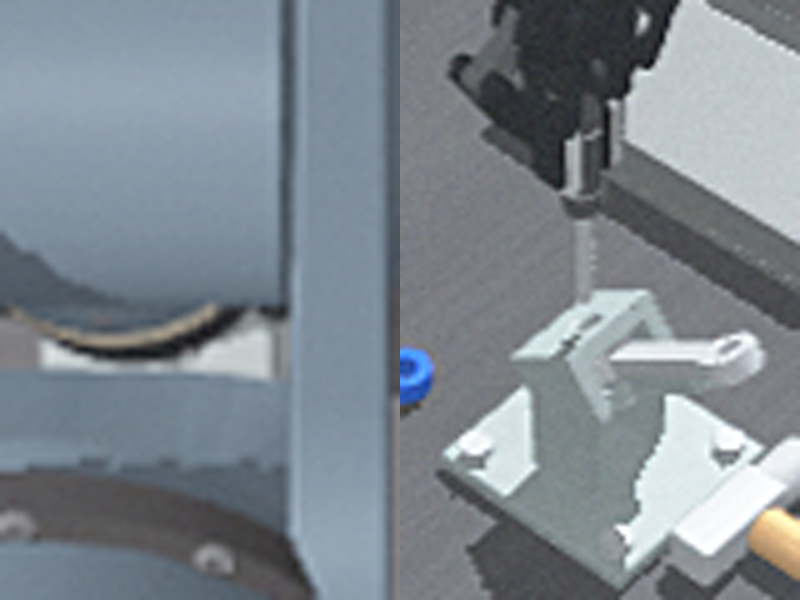

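```bash
python3 - <<'E'
from h import *
for p in [(.6,.04,.095),(.6,.0395,.1145),(.6,.0395,.1745),(.609,.0395,.1745)]:print(p,proj('scene',[p]),)
s=cv2.imread('pics/raw_s1.png')
s0=cv2.imread('pics/raw_s0.png')
c=lambda im,x,y,w,h:cv2.resize(im[y:y+h,x:x+w],(400,600),interpolation=cv2.INTER_CUBIC)
cv2.imwrite('pics/c2.png',np.hstack([c(s0,300,180,40,60),c(s,300,180,40,60)]))
E
```

```text
(0.6, 0.04, 0.095) [[316.97569374 215.67460222]]
(0.6, 0.0395, 0.1145) [[316.70745008 210.0013098 ]]
(0.6, 0.0395, 0.1745) [[316.30056774 191.29058101]]
(0.609, 0.0395, 0.1745) [[319.28061455 193.12768005]]
```

View pics/c2.png

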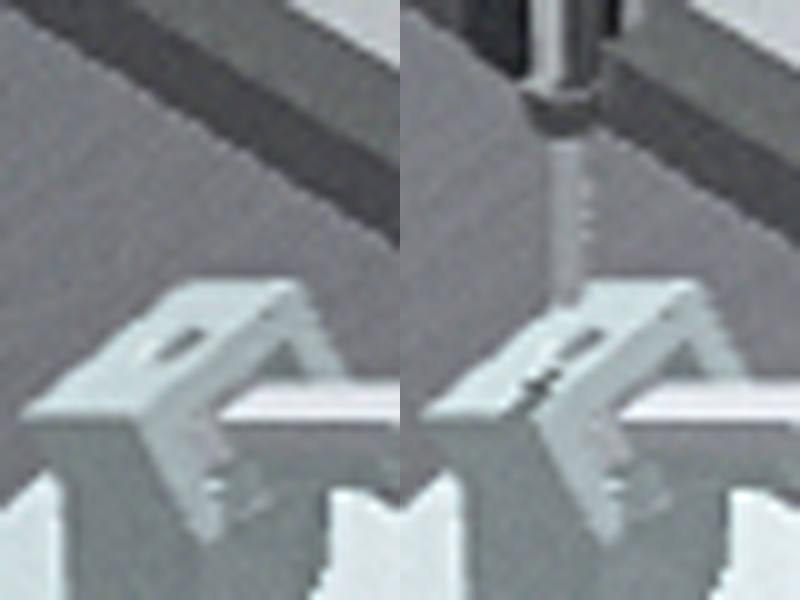

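```bash
python3 - <<'E'
from h import *
for y in(.04,.044):
  m=np.array([.6,y,.095]);u=np.array([.819,0,.574])
  P=[m+.018*u+[0,-.029,0],m+.018*u+[0,.029,0],m]
  print(y,(proj('scene',P)-[300,180])*10)
print(back('scene',[(314,221.5),(330,208.5)],.1053))
E
```

```text
0.04 [[132.07642398 424.55272327]
 [297.91867677 289.60501668]
 [169.7569374  356.74602217]]
0.044 [[143.76580888 415.03979383]
 [309.07253083 280.53025547]
 [181.11575679 347.56217408]]
[[0.61406042 0.01445641 0.1053    ]
 [0.61408721 0.07049365 0.1053    ]]
```

Emit:
carry_out(
  targets=[
    [0,1.5,-5,0,1],
    [0,1.5,-10,0,1],
    [0,1.5,-14,0,1],
    [0,1.5,-17,0,1],
    [0,1.5,-19,0,1],
    [0,1.5,-20,0,1],
    [0,1.5,-20,0,1],
  ],
)

```text
time_s: 4.28
position: [0.6, 0.0417, 0.1741]
tool_rot: [-0.0, 1.0, 0.0, -0.0]
contact_force: [-0.4, 0.0, -1.6]
finger_gap: 0.017
grasp_force: 39.4
```

Emit:
carry_out(
  targets=[
    [0,0,-0.5,0,1],
    [0,0,-1,0,1],
    [0,0,-1,0,1],
  ],
)

```text
time_s: 4.53
position: [0.6001, 0.0417, 0.1734]
tool_rot: [0.0, 1.0, 0.0, 0.0]
contact_force: [-0.4, -0.2, -0.5]
finger_gap: 0.0168
grasp_force: 39.4
```

Emit:
carry_out(
  targets=[
    [0,0,-0.5,0,1],
    [0,0,-1,0,1],
    [0,0,-1,0,1],
  ],
)

```text
time_s: 4.78
position: [0.6001, 0.0417, 0.1722]
tool_rot: [-0.0, 1.0, 0.0, -0.0]
contact_force: [-0.2, 0.3, -1.7]
finger_gap: 0.0168
grasp_force: 39.4
```

Emit:
carry_out(
  targets=[
    [0,0,-0.5,0,1],
    [0,0,-1,0,1],
    [0,0,-1.5,0,1],
    [0,0,-1.5,0,1],
  ],
)

```text
time_s: 5.12
position: [0.6001, 0.0417, 0.1707]
tool_rot: [-0.0, 1.0, 0.0, -0.0]
contact_force: [-0.6, -0.1, 0.1]
finger_gap: 0.0168
grasp_force: 39.4
```

Emit:
carry_out(
  targets=[
    [0,0,-0.5,0,1],
    [0,0,-1,0,1],
    [0,0,-1.5,0,1],
    [0,0,-1.5,0,1],
  ],
)

```text
time_s: 5.45
position: [0.6005, 0.0417, 0.17]
tool_rot: [0.0, 1.0, 0.0, 0.001]
contact_force: [-1.4, -0.6, 4.8]
finger_gap: 0.0171
grasp_force: 40.0
```

Emit:
carry_out(
  targets=[
    [-2,0,0,0,1],
    [-4,0,0,0,1],
    [-7,0,0,0,1],
    [-10,0,-0.4,0,1],
    [-12,0,-0.7,0,1],
    [-12,0,-0.7,0,1],
  ],
  grip_force=25,
)

```text
time_s: 5.95
position: [0.5882, 0.0416, 0.169]
tool_rot: [0.0, 1.0, 0.0, 0.001]
contact_force: [3.8, -0.3, 2.7]
finger_gap: 0.0166
grasp_force: 39.9
```

Emit:
carry_out(
  targets=[
    [-4,0,-0.6,0,1],
    [-8,0,-1.5,0,1],
    [-12,0,-2.5,0,1],
    [-15,0,-3.4,0,1],
    [-19,0,-4.9,0,1],
    [-22.7,0,-6.5,0,1],
    [-22.7,0,-6.5,0,1],
  ],
)

```text
time_s: 6.53
position: [0.5648, 0.0415, 0.1622]
tool_rot: [0.0, 1.0, 0.0, -0.0]
contact_force: [1.6, -2.2, 2.5]
finger_gap: 0.0165
grasp_force: 40.7
```

```bash
python3 - <<'E'
from h import *
snap('scene','c3.png',(260,120,360,240),5)
E
```

```text
(no output)
```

View pics/c3.png

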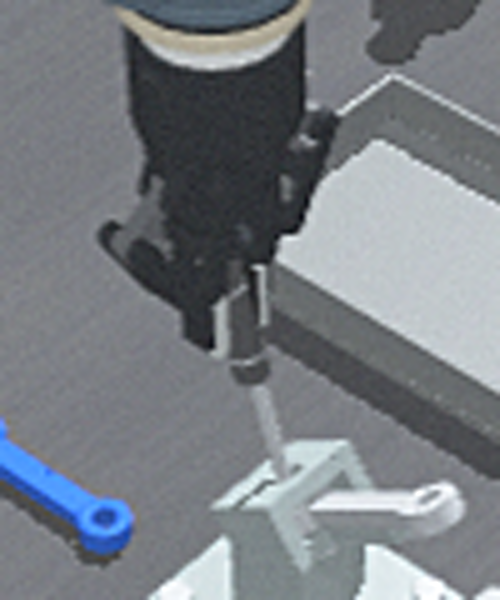

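Emit:
carry_out(
  targets=[
    [-4,0,-2,0,1],
    [-7.6,0,-3.9,0,1],
    [-11,0,-6,0,1],
    [-14.8,0,-8.5,0,1],
    [-18.3,0,-11,0,1],
    [-21.8,0,-13.8,0,1],
    [-21.8,0,-13.8,0,1],
  ],
)

```text
time_s: 7.17
position: [0.5421, 0.0417, 0.1478]
tool_rot: [-0.0, 1.0, 0.0, -0.001]
contact_force: [-0.7, -1.4, 6.5]
finger_gap: 0.0172
grasp_force: 40.5
```

Emit:
carry_out(
  targets=[
    [1.3,0,-0.95,0,1],
    [2.5,0,-1.9,0,1],
    [3.8,0,-2.9,0,1],
    [5.0,0,-3.8,0,1],
    [5.9,0,-5.05,0,1],
    [6.8,0,-6.3,0,1],
    [7.6,0,-7.5,0,1],
    [8.5,0,-8.7,0,1],
    [9.3,0,-10,0,1],
    [10.2,0,-11.2,0,1],
    [11.1,0,-12.4,0,1],
    [11.9,0,-13.6,0,1],
  ],
  grip_force=60,
)

```text
time_s: 8.17
position: [0.5537, 0.0418, 0.1341]
tool_rot: [-0.0, 1.0, 0.0, -0.002]
contact_force: [-4.5, -0.8, 7.0]
finger_gap: 0.0168
grasp_force: 58.2
```

```bash
python3 - <<'E'
from h import *
snap('scene','c4.png',(280,150,360,250),6)
o=get_obs();print(o['position'],o['contact_force'],o['grasp_force'])
E
```

```text
[0.55371111 0.04177662 0.13387396] [-3.97465343 -1.42781518  4.77862948] 58.212958574295044
```

View pics/c4.png

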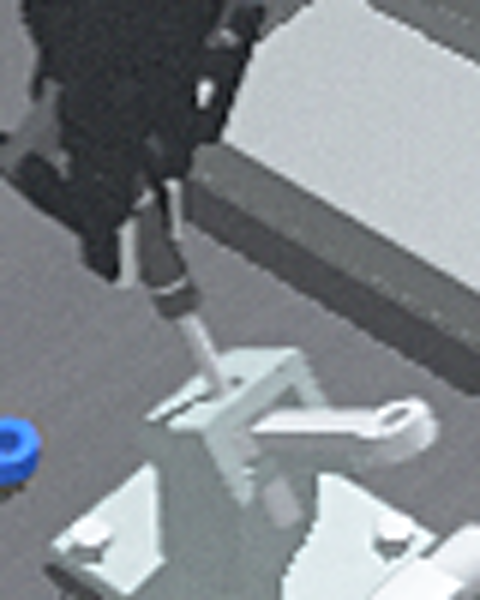

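```bash
python3 - <<'E'
from h import *
m=np.array([.5995,.041,.095]);b=np.array([.574,0,-.819])
f=lambda P:(proj('scene',P)-[280,150])*6
for D in(.022,.025,.028):print(D,'shoulder',f([m-b*(.06-D)]),'tail',f([m+b*(D-.003+.041)]))
P=np.array([.5537,.0418,.1340+.0198]);a=m-P;print(a,np.degrees(np.arctan2(a[0],-a[2])),np.linalg.norm(a))
E
```

```text
0.022 shoulder [[179.88057673 309.9181293 ]] tail [[288.21667486 518.15815794]]
0.025 shoulder [[183.28874414 316.46867299]] tail [[291.43738999 524.34943287]]
0.028 shoulder [[186.69101288 323.00791321]] tail [[294.65253697 530.53003413]]
[ 0.0458 -0.0008 -0.0588] 37.91543724252611 0.07453670236869893
```

Emit:
carry_out(
  targets=[
    [0.8,0,-1.2,0,1],
    [1.6,0,-2.3,0,1],
    [2.4,0,-3.4,0,1],
    [3.1,0,-4.4,0,1],
    [3.7,0,-5.3,0,1],
    [3.7,0,-5.3,0,1],
    [3.7,0,-5.3,0,1],
  ],
)

```text
time_s: 8.8
position: [0.5574, 0.0418, 0.1287]
tool_rot: [-0.0, 1.0, 0.0, -0.002]
contact_force: [-3.9, -0.7, 5.1]
finger_gap: 0.017
grasp_force: 58.2
```

```bash
python3 - <<'E'
from h import *
snap('scene','c5.png',(290,180,350,260),10)
im=cv2.imread('pics/c5.png');cv2.imwrite('pics/c5.png',im[:600])
o=get_obs();print(o['position'],o['contact_force'],o['grasp_force'])
m=np.array([.5995,.041,.095]);b=np.array([.574,0,-.819])
f=lambda P:(proj('scene',P)-[290,180])*10
for D in(.027,.030,.033):print(D,'shoulder',f([m-b*(.06-D)]),'tail',f([m+b*(D-.003+.041)]))
print(f([m]))
E
```

```text
[0.55741336 0.04177635 0.12874614] [-3.52040108 -1.93417323  5.83932055] 58.22392523288727
0.027 shoulder [[209.26263014 234.71570204]] tail [[389.30239896 580.78503081]]
0.03 shoulder [[214.92653334 245.6018942 ]] tail [[394.65479974 591.07419105]]
0.033 shoulder [[220.58063357 256.46930081]] tail [[399.99794823 601.34561519]]
[[271.02918687 353.43591572]]
```

View pics/c5.png

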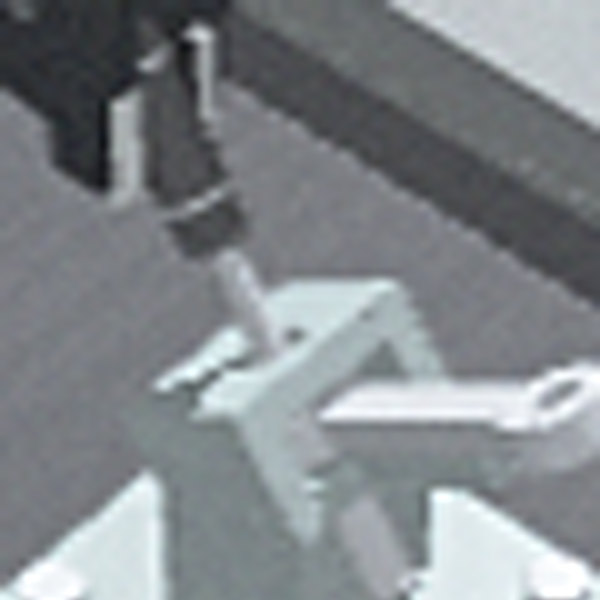

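Emit:
carry_out(
  targets=[
    [-1.1,0,3.2,0,1],
    [-2.2,0,6.4,0,1],
    [-3.3,0,9.6,0,1],
    [-4.4,0,12.8,0,1],
    [-5.5,0,16,0,1],
    [-6.6,0,19.2,0,1],
    [-7.7,0,22.5,0,1],
    [-8.7,0,25.7,0,1],
    [-8.7,0,25.7,0,1],
  ],
)

```text
time_s: 9.6
position: [0.5499, 0.0416, 0.1555]
tool_rot: [0.0, 1.0, 0.0, -0.001]
contact_force: [-3.5, 0.2, -1.3]
finger_gap: 0.0166
grasp_force: 58.5
```

Emit:
carry_out(
  targets=[
    [5,0,3.1,0,1],
    [9.5,0,6,0,1],
    [13.9,0,8.6,0,1],
    [19,0,10.8,0,1],
    [24,0,12.7,0,1],
    [29,0,14.4,0,1],
    [29,0,14.4,0,1],
  ],
  grip_force=25,
)

```text
time_s: 10.18
position: [0.5802, 0.0416, 0.1696]
tool_rot: [0.0, 1.0, 0.0, -0.0]
contact_force: [-4.5, -2.1, -2.3]
finger_gap: 0.0165
grasp_force: 58.0
```

Emit:
carry_out(
  targets=[
    [5,0,1.1,0,1],
    [10.5,0,2.1,0,1],
    [16,0,3,0,1],
    [20,0,3.2,0,1],
    [24,0,3.4,0,1],
    [27.5,0,3.4,0,1],
    [27.5,0,3.4,0,1],
  ],
)

```text
time_s: 10.77
position: [0.6076, 0.0417, 0.1729]
tool_rot: [-0.0, 1.0, 0.0, 0.0]
contact_force: [-3.7, -1.2, -2.6]
finger_gap: 0.0166
grasp_force: 57.5
```

```bash
python3 - <<'E'
from h import *
snap('scene','c6.png',(280,120,360,220),6)
E
```

```text
(no output)
```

View pics/c6.png

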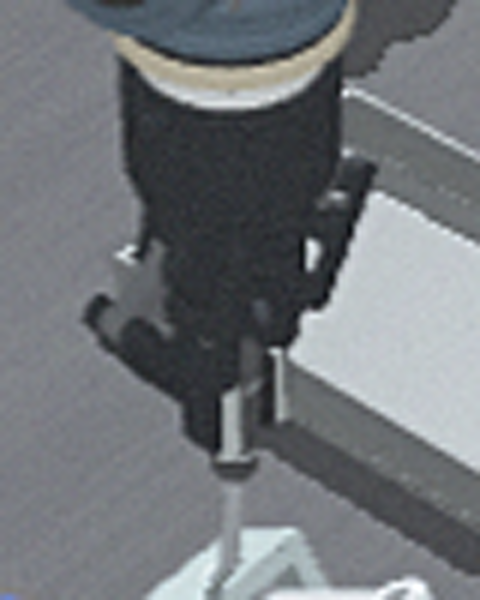

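Emit:
carry_out(
  targets=[
    [0,0,20,0,1],
    [0,0,45,0,1],
    [-4,-20,60,0,1],
    [-12,-50,60,0,1],
    [-20,-83,60,0,1],
    [-28,-117,60,0,1],
    [-37,-151,60,0,1],
    [-46,-187,60,0,1],
    [-54,-222,60,0,1],
    [-62,-255,60,0,1],
    [-69,-283,60,0,1],
    [-72,-295.5,60,0,1],
  ],
  grip_force=40,
)

```text
time_s: 11.82
position: [0.5349, -0.2573, 0.2337]
tool_rot: [0.001, 1.0, -0.001, 0.002]
contact_force: [0.4, 0.2, -1.0]
finger_gap: 0.0168
grasp_force: 57.7
```

Emit:
carry_out(
  targets=[
    [0,0,-25,0,1],
    [0,0,-50,0,1],
    [0,0,-66,0,1],
    [0,0,-66,0,1],
    [0,0,-66,0,1],
  ],
)

```text
time_s: 12.23
position: [0.5356, -0.2536, 0.1672]
tool_rot: [0.0, 1.0, 0.001, 0.0]
contact_force: [0.1, 0.6, -0.1]
finger_gap: 0.0167
grasp_force: 57.7
```

```bash
python3 - <<'E'
from h import *
snap('scene','c7.png',(150,220,230,300),7)
o=get_obs();print(o['position'],o['contact_force'])
h=[.530,-.254]
print((proj('scene',[h+[.075],h+[.085],h+[.145]])-[150,220])*7)
E
```

```text
[ 0.5359407  -0.25386448  0.1681653 ] [ 0.25283994  0.25442867 -1.66480787]
[[368.71279393 420.02160798]
 [362.88736401 400.62110763]
 [326.29035644 278.54013469]]
```

View pics/c7.png

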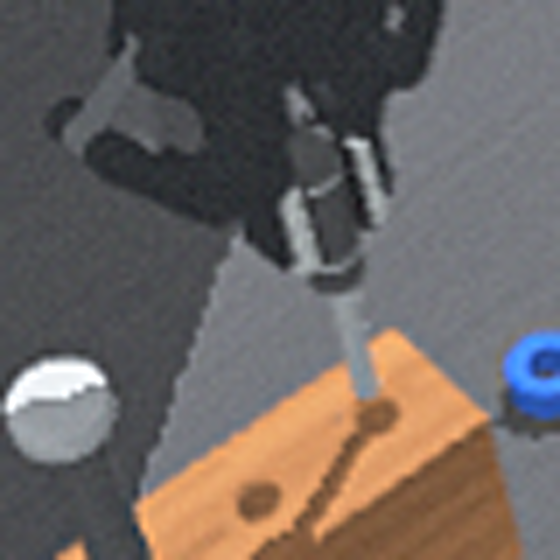

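Emit:
carry_out(
  targets=[
    [0,1.5,0,0,1],
    [0,1.5,-5,0,1],
    [0,1.5,-10,0,1],
    [0,1.5,-14,0,1],
    [0,1.5,-18,0,1],
    [0,1.5,-21,0,1],
    [0,1.5,-21,0,1],
  ],
)

```text
time_s: 12.87
position: [0.5347, -0.2522, 0.145]
tool_rot: [-0.0, 1.0, 0.0, -0.001]
contact_force: [0.0, -0.3, -1.6]
finger_gap: 0.0169
grasp_force: 57.7
```

Emit:
carry_out(
  targets=[
    [-1,0,-4,0,1],
    [-2,0,-8,0,1],
    [-3,0,-12,0,1],
    [-4,0,-16,0,1],
    [-5,0,-20,0,1],
    [-5,0,-20,0,1],
  ],
  grip_force=25,
)

```text
time_s: 13.37
position: [0.531, -0.2528, 0.1257]
tool_rot: [0.001, 1.0, 0.0, 0.002]
contact_force: [7.1, -2.3, -5.7]
finger_gap: 0.0164
grasp_force: 57.2
```

Emit:
carry_out(
  targets=[
    [0,0,-5,0,1],
    [0,0,-10,0,1],
    [0,0,-15,0,1],
    [0,0,-20,0,1],
    [0,0,-24,0,1],
    [0,0,-27,0,1],
    [0,0,-27,0,1],
  ],
)

```text
time_s: 13.95
position: [0.5312, -0.2528, 0.0988]
tool_rot: [0.001, 1.0, 0.0, 0.002]
contact_force: [7.3, -1.9, -4.6]
finger_gap: 0.0166
grasp_force: 57.4
```

Continue down until it seats, then open.

Emit:
carry_out(
  targets=[
    [0.5,0,-1.5,0,1],
    [1,0,-3,0,1],
    [1,0,-4,0,1],
    [1,0,-4,0,1],
  ],
)

```text
time_s: 14.28
position: [0.5317, -0.2527, 0.095]
tool_rot: [0.001, 1.0, 0.0, 0.001]
contact_force: [5.6, -1.6, 0.4]
finger_gap: 0.0165
grasp_force: 57.7
```

Emit:
carry_out(
  targets=[
    [0,0,0,0,0.6],
    [0,0,0,0,0.4],
    [0,0,0,0,0],
    [0,0,0,0,0],
    [0,0,0,0,0],
    [0,0,0,0,0],
  ],
)

```text
time_s: 14.78
position: [0.5308, -0.2523, 0.0948]
tool_rot: [-0.0, 1.0, 0.0, -0.0]
contact_force: [0.1, -0.3, 0.4]
finger_gap: 0.0854
grasp_force: 0.0
```

Emit:
carry_out(
  targets=[
    [0,0,35,0,0],
    [0,0,75,0,0],
    [0,0,110,0,0],
    [14,33,110,0,0],
    [28,67,110,0,0],
    [42,101,110,0,0],
    [57,136,110,0,0],
    [72,171,110,0,0],
    [87,206,110,0,0],
    [101,241,110,0,0],
    [114,272,110,0,0],
    [123,293.3,110,0,0],
  ],
)

```text
time_s: 15.78
position: [0.6545, 0.044, 0.2048]
tool_rot: [-0.0, 1.0, 0.001, -0.0]
contact_force: [0.2, 0.3, 0.0]
finger_gap: 0.0855
grasp_force: 0.0
```

Emit:
carry_out(
  targets=[
    [0,0,0,0,0],
    [0,0,-25,0,0],
    [0,0,-50,0,0],
  ],
)

```text
time_s: 16.03
position: [0.6546, 0.0411, 0.1554]
tool_rot: [0.0, 1.0, 0.001, 0.001]
contact_force: [-0.8, 0.1, 0.5]
finger_gap: 0.0855
grasp_force: 0.0
```

```bash
python3 - <<'E'
from h import *
snap('scene','s8.png');o=get_obs();print(o['position'],o['contact_force'])
a=cv2.imread('pics/raw_s0.png').astype(int);b=cv2.imread('pics/raw_s8.png').astype(int)
for nm,(x0,y0,x1,y1) in dict(drift=(188,250,222,295),punch=(145,265,175,320),link=(300,180,355,250)).items():
    d=np.abs(a-b).sum(2)[y0:y1,x0:x1]>90; ys,xs=np.nonzero(d);print(nm,d.sum(),(xs.min()+x0,xs.max()+x0,ys.min()+y0,ys.max()+y0) if d.any() else '')
E
```

```text
[0.65170519 0.04080931 0.14909565] [-1.85449054 -0.03923097 -5.30165126]
drift 719 (np.int64(188), np.int64(219), np.int64(250), np.int64(294))
punch 1064 (np.int64(145), np.int64(174), np.int64(265), np.int64(319))
link 654 (np.int64(308), np.int64(354), np.int64(180), np.int64(239))
```

Emit:
carry_out(
  targets=[
    [0,0,-20,0,0],
    [0,0,-38,0,0],
    [0,0,-50,0,0],
    [0,0,-56,0,0],
    [0,0,-56,0,0],
  ],
)

```text
time_s: 16.5
position: [0.6534, 0.0407, 0.098]
tool_rot: [-0.0, 1.0, 0.0, -0.001]
contact_force: [-0.7, -0.8, 0.1]
finger_gap: 0.0853
grasp_force: 0.0
```

Emit:
carry_out(
  targets=[
    [0,0,0,0,0.4],
    [0,0,0,0,0.7],
    [0,0,0,0,1],
    [0,0,0,0,1],
    [0,0,0,0,1],
    [0,0,0,0,1],
  ],
  grip_force=50,
)

```text
time_s: 17.0
position: [0.6542, 0.0409, 0.0994]
tool_rot: [0.0, 1.0, 0.001, 0.0]
contact_force: [-4.9, -1.0, 3.5]
finger_gap: 0.015
grasp_force: 49.4
```

Emit:
carry_out(
  targets=[
    [0,0,0,0,0.5],
    [0,0,0,0,0.5],
    [0,0,-4,0,0.5],
    [0,0,-9,0,0.5],
    [0,0,-9,0,0.5],
    [0,0,-9,0,1],
    [0,0,-9,0,1],
    [0,0,-9,0,1],
    [0,0,-9,0,1],
    [0,0,-9,0,1],
  ],
  grip_force=50,
)

```text
time_s: 17.83
position: [0.654, 0.0409, 0.09]
tool_rot: [0.0, 1.0, 0.0, 0.0]
contact_force: [-1.3, -0.8, -0.4]
finger_gap: 0.0149
grasp_force: 48.9
```

Emit:
carry_out(
  targets=[
    [-0.6,0,0.8,0,1],
    [1,0,2,0,1],
    [3.5,0,3.7,0,1],
    [7.6,0,6.6,0,1],
    [11.7,0,9.5,0,1],
    [15.8,0,12.3,0,1],
    [15.8,0,12.3,0,1],
  ],
)

```text
time_s: 18.42
position: [0.6709, 0.041, 0.1031]
tool_rot: [0.0, 1.0, 0.0, 0.001]
contact_force: [-0.1, -0.6, 3.1]
finger_gap: 0.0151
grasp_force: 49.1
```

Emit:
carry_out(
  targets=[
    [5,0,3.5,0,1],
    [11,0,7.7,0,1],
    [18,0,12.6,0,1],
    [25,0,17.5,0,1],
    [32,0,22.4,0,1],
    [39,0,27.3,0,1],
    [44,0,36,0,1],
    [46,0,55,0,1],
    [46,0,80,0,1],
    [46,0,105,0,1],
    [46,0,115,0,1],
    [46,0,115,0,1],
  ],
)

```text
time_s: 19.42
position: [0.7172, 0.041, 0.2205]
tool_rot: [0.0, 1.0, 0.0, 0.003]
contact_force: [-0.2, -0.6, -1.9]
finger_gap: 0.0152
grasp_force: 48.8
```

Emit:
carry_out(
  targets=[
    [-8,9,0,0,1],
    [-28,31,0,0,1],
    [-50,55,0,0,1],
    [-73,81,0,0,1],
    [-97,107,0,0,1],
    [-121,134,0,0,1],
    [-145,160,0,0,1],
    [-169,187,0,0,1],
    [-190,211,0,0,1],
    [-205,228,0,0,1],
    [-215,238,0,0,1],
    [-215,238,0,0,1],
  ],
)

```text
time_s: 20.42
position: [0.499, 0.2804, 0.2162]
tool_rot: [0.0, 1.0, 0.002, -0.001]
contact_force: [1.1, 0.1, -1.8]
finger_gap: 0.015
grasp_force: 48.9
```

Emit:
carry_out(
  targets=[
    [0,0,-30,0,1],
    [0,0,-65,0,1],
    [0,0,-100,0,1],
    [0,0,-130,0,1],
    [0,0,-150,0,1],
    [0,0,-165,0,1],
    [0,0,-175,0,1],
    [0,0,-180,0,1],
    [0,0,-180,0,1],
  ],
  grip_force=25,
)

```text
time_s: 21.17
position: [0.5008, 0.2783, 0.0363]
tool_rot: [0.0, 1.0, 0.0, -0.001]
contact_force: [-0.1, -0.2, -1.5]
finger_gap: 0.0154
grasp_force: 48.8
```

Emit:
carry_out(
  targets=[
    [0,0,-3,0,1],
    [0,0,-6,0,1],
    [0,0,-9,0,1],
    [0,0,-12,0,1],
    [0,0,-12,0,1],
  ],
)

```text
time_s: 21.58
position: [0.504, 0.2796, 0.0275]
tool_rot: [-0.001, 1.0, 0.001, 0.004]
contact_force: [6.9, -3.2, 12.1]
finger_gap: 0.0152
grasp_force: 50.0
```

Emit:
carry_out(
  targets=[
    [0,0,-3,0,1],
    [0,0,-6,0,1],
    [0,0,-9,0,1],
    [0,0,-12,0,1],
    [0,0,-12,0,1],
  ],
)

```text
time_s: 22.0
position: [0.5038, 0.28, 0.0153]
tool_rot: [-0.001, 1.0, 0.0, 0.003]
contact_force: [5.8, 1.3, 8.6]
finger_gap: 0.015
grasp_force: 48.3
```

Emit:
carry_out(
  targets=[
    [0,0,-1.5,0,1],
    [0,0,-3,0,1],
    [0,0,-3,0,0.75],
    [0,0,-3,0,0.6],
    [0,0,-3,0,0.5],
    [0,0,-3,0,0.4],
    [0,0,-3,0,0.4],
  ],
)

```text
time_s: 22.58
position: [0.5006, 0.279, 0.0101]
tool_rot: [0.0, 1.0, 0.0, -0.0]
contact_force: [-0.0, 0.3, -0.5]
finger_gap: 0.0512
grasp_force: 0.0
```

Emit:
carry_out(
  targets=[
    [0,0,20,0,0.4],
    [0,0,55,0,0.3],
    [0,0,95,0,0],
    [0,0,135,0,0],
    [0,0,170,0,0],
    [-20,-28,200,0,0],
    [-40,-60,200,0,0],
    [-60,-94,200,0,0],
    [-80,-128,200,0,0],
    [-100,-160,200,0,0],
    [-120,-192,200,0,0],
    [-130,-225,200,0,0],
  ],
)

```text
time_s: 23.58
position: [0.3684, 0.053, 0.21]
tool_rot: [-0.0, 1.0, 0.001, -0.0]
contact_force: [2.0, 0.0, -0.3]
finger_gap: 0.0854
grasp_force: 0.0
```

Emit:
carry_out(
  targets=[
    [-10,-38,0,0,0],
    [-20,-76,0,0,0],
    [-30,-114,0,0,0],
    [-40,-152,0,0,0],
    [-50,-190,0,0,0],
    [-60,-228,0,0,0],
    [-70,-266,0,0,0],
    [-80,-304,0,0,0],
    [-90,-342,0,0,0],
    [-100,-380,0,0,0],
    [-110,-410,0,0,0],
    [-120,-440,0,0,0],
  ],
)

```text
time_s: 24.58
position: [0.2497, -0.3877, 0.2101]
tool_rot: [-0.0, 1.0, 0.0, -0.0]
contact_force: [1.3, 1.2, 0.0]
finger_gap: 0.0856
grasp_force: 0.0
```

```bash
python3 - <<'E'
from h import *
snap('scene','s9.png');snap('top','t9.png')
for n,regs in dict(s=dict(drift=(188,255,215,290),punch=(145,265,175,320),spare=(255,298,308,340),hammer=(330,235,440,318),wheel=(378,212,415,245)),t=dict(drift=(412,278,450,302),punch=(452,280,486,305),spare=(370,200,392,255),hammer=(260,132,304,205),wheel=(208,198,244,232))).items():
    a=cv2.imread(f'pics/raw_{n}0.png').astype(int);b=cv2.imread(f'pics/raw_{n}9.png').astype(int)
    d=np.abs(a-b).sum(2)>90
    for k,(x0,y0,x1,y1) in regs.items():print(n,k,d[y0:y1,x0:x1].sum(),'of',(x1-x0)*(y1-y0))
# link in tray, top
a=cv2.imread('pics/raw_t0.png').astype(int);b=cv2.imread('pics/raw_t9.png').astype(int)
d=(np.abs(a-b).sum(2)>40)&(b.mean(2)>a.mean(2)); m=np.zeros_like(d);m[262:356,150:218]=d[262:356,150:218]
ys,xs=np.nonzero(m);print('link px',len(xs),xs.min(),xs.max(),ys.min(),ys.max())
P=back('top',np.c_[xs,ys],.012);print(P.min(0),P.max(0))
g=b.mean(2)[262:356:3,150:218:2].astype(int)
for r_ in g:print(''.join(' .:-=+*#%@'[min(9,v//26)] for v in r_))
E
```

```text
s drift 24 of 945
s punch 33 of 1650
s spare 0 of 2226
s hammer 54 of 9130
s wheel 0 of 1221
t drift 5 of 912
t punch 0 of 850
t spare 0 of 1210
t hammer 0 of 3212
t wheel 0 of 1224
link px 365 178 192 282 335
[0.44156818 0.26722703 0.012     ] [0.56509106 0.29806908 0.012     ]
+----------------==---=--=========
*--====***************************
+--====***************************
+--====***************************
+--====***************************
=--====***************************
=-=====***************************
---====**********%%%#-==**********
--=====*********%%=-@%===*********
--====**********@#=-%%==**********
--====***********%%%#==***********
--====***********@%%+==***********
--====***********%%%===***********
--====***********%%%===***********
--====***********%%%===***********
--====***********+%%===***********
--====***********%%%===***********
--====#**********%%%===***********
--====#**********%%%==#***********
-=====#**********%%%==#***********
-=====#*********#%%#===+**********
-====**********%%##%%===#*********
-====*********#%+==*@*==#*********
-====**********%#=-%@+==**********
-====**********#%%%%+*************
-====*****************************
-====*****************************
-====#****************************
-====#****************************
-====#****************************
-====####**#******#*#***##*##****+
-=================================
```

```bash
python3 -c "
from station import order; print(order.finish_job())"
```

```text
the job is handed in; nothing more can be done
None
```

The job is handed in, but no verdict came back: the pin is pushed an estimated 27–29 mm (not re-measured afterwards), image checks show the drift back in its original stand hole, the freed link flat in the tray and the other objects unmoved.

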